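Clamp a half-carved seal in the wedge vice

ROBOT

A 6-joint arm with a two-finger parallel gripper is mounted at the origin on a cart in front of the work surface, level with it; the furniture and walls round the work are solid. World frame = base frame: x ahead of the robot, y to its left, z up, the work surface at z = 0. Lengths are in m, angles in rad, forces in N, time in s.
With the tool pointing down it reaches from about 0.35 to 0.775 m from the base axis. Payload 5.5 kg.
Tool frame: the origin (TCP) lies midway between the tips of the shut fingers; the grasp point (between the pads) lies 19 mm behind it; z points along the fingers, y is the line along which they close (so a half turn about z gives the same grasp; the last joint's range is limited). The gripper opens to 85 mm and grips with 20 to 120 N. Pads are 22 mm wide; open, the fingers measure 114 mm over their backs; the gripper's body (76 mm by 85 mm) begins 54 mm behind the grasp point. The pads swing forward as they close: fully open they stand 13 mm farther back than shut.
Start: joints at [1.177, 0.313, 0.046, 1.304, 0, 1.431], TCP at [0.144, 0.557, 0.231] pointing down, gripper open.
Joint ranges: [-2.76, 2.76], [-0.86, 1.69], [-1.03, 1.26], [-2.2, 2.34], [-1.47, 1.5], [-3.14, 3.14]. Speed limits (rad/s): [2.57, 2.57, 3.14, 3.14, 3.14, 3.14].

INTERFACE

Orientations are given as a unit quaternion [w, x, y, z].
In Python, from workcell import telemetry, imaging, env gives the robot as it stands. The module is installed in compiled form; this text tells all that it offers.
- The arm moves only by the tool step_arm, never from a script. Its argument "moves" is a list of rows, each a list of 3 entries, a list of its own where there are three numbers: the shift along the tool's x, y, z in mm, then the turn, a rotation vector about the tool's x, y, z in rad, then the finger opening in mm, from 0 to 85.4. A call has 1 to 8 rows; each row is the pose to reach, as a shift and turn from the pose commanded when the call began, along the tool's axes at that moment; what a row does not reach only later rows make up. A row lasts 1/12 s, in which the tool goes at most 41.7 mm and 7.16 degrees, less where a joint would pass 70% of its speed; a pose out of reach is approached as far as the arm can. A call with a gripper value outside its range is refused whole. The fingers move at their own pace and stop on an object; "grip_force" is the grip in N (left out, the last holds). Time passes only in rows, so rows that repeat a pose let the fingers close. It gives the time, the measured TCP pose, the force, the opening and the grip force at its end, in the units of the state.
- telemetry.get_state(): the state, without advancing time (a new reading comes with each control period).
- imaging.read_camera(name): name is "scene" or "top" or "wrist"; returns the picture (420x560x3 uint8, red, green, blue); there is no depth.
- imaging.camera_params(name): a dict with "camera_matrix" (3x3 intrinsics, pixels), "D" ([k1, k2, p1, p2, k3] as OpenCV has them; the pictures are not rectified), "pose" (4x4, takes a point from camera to world coordinates). Camera axes: x right, y up, looking along -z (the intrinsics and any distortion apply to the point x, -y, -z); pixel columns grow to the right and rows downward; lengths in m; the calibration is good to about 2 mm. A picture is of the moment at which its call begins: read the wrist's pose just before it. camera_params takes no time and is no camera call; for the wrist camera it gives the pose at the moment of the call.
- env.hand_in(): hands the job in; it is judged then, once.
The state is a dict: "clock": time; "joint_pos": joint angles; "qvel": joint speeds; "tau": joint torques, N m; "tcp_pos": TCP position; "orientation": TCP orientation; "wrist_force": force on the tool from outside, world axes, zero at the start; "ft_torque": the same for the moment, N m; "finger_gap": finger opening in m; "grip_force": force on a finger pad.
Only numpy, scipy, OpenCV 4.12 (cv2) and the standard library are available. Lean on these libraries where they do the work, as an engineer would, in place of code of your own. Each camera call takes 0.05 s, during which the arm holds its last target. There are 200 camera calls.

TASK

Set up the half-carved seal stone (the oblong one with the cut, grey top) for carving: stand it gently, cut face up, midway across the wooden wedge vice, broad sides to the jaws. Then slide the loose jaw up so that the stone is held square against the fixed jaw, and push the wedge into the slot behind the loose jaw until it jams tight and the stone is firmly clamped. Leave the two other stones where they stand.

Things in the scene. Friction and masses are not known exactly. Their poses are not given: they have to be found in the camera images.
- vice: Pale wooden wedge vice screwed to the table, does not move. Origin: underside of its base board, midway across the jaws. x: along the trough, towards the fixed jaw (away from the robot at yaw 0); y: across it, to the left; z up. Base board x -83 to 83, y -125 to 59 mm, top 14 mm above the table; its part at y < -46 is the apron on which the wedge waits.
- fixed_jaw (a point): Top edge of the fixed jaw's cork-faced front, midway across: vice frame (41, 0, 54) mm. The fixed jaw is a block behind it, x 41 to 69, 92 mm wide (y -46 to 46), top 54 mm above the table. Axes as the vice.
- slot_mouth (a point): Floor-level corner of the abutment block where the wedge slot opens, vice frame (-46, -46, 14) mm; axes as the vice. The abutment: x -70 to -46, 92 mm wide, top 54 mm above the table. The slot runs along +y between its x = -46 face and the loose jaw's back. A fence 12 mm high continues that face over the apron (face at x = -46.5, y -123 to -47).
- vice_seat (a point): Point on the trough floor (14 mm above the table) over which the stone's centre stands when clamped: vice frame (25, 0, 14) mm, 16 mm before the fixed jaw's face. Axes as the vice.
- jaw (a joint): Loose jaw, darker wood, m: 0 = fully back, grows towards the fixed jaw (0.022 with a 32 mm stone held). Opening between the jaws = 54 mm minus this; front face at vice x = -13 mm plus this. About 1.5 N of friction; stays where left. 90 mm wide, top 54 mm above the table; back slanted 1:8 to match the wedge. Fully back it closes the wedge slot; slid up it lets the wedge in.
- jaw_rest (a point): Middle of the back (-x) face of the thumb rest, an upright lip on top of the loose jaw: 12 mm thick along x, 40 mm wide along y, 54 to 75 mm above the table (this point 64 mm). Push it along the vice's +x to slide the jaw. Moves with the jaw; axes as the vice.
- wedge_centre (a point): Centre of the loose wooden wedge on the apron: 112 mm long (its y, thin end at +y, outside the slot mouth), 28 mm high, 80 g. Straight side x = -15 mm, next to fence and abutment; tapered side x = 15 mm - y/8, towards the loose jaw. Slides along the vice's +y. Jammed on the stone its centre is near vice y = -11 mm, thick end still jutting out.
- wedge_head (a point): Middle of the wedge's flat thick end, 37 mm wide and 28 mm high, where it is pushed along the wedge's +y; 14 mm above the apron, 28 mm above the table. A slow, firm push of 12 to 20 N jams it (repeat until it gives no more); the taper locks itself and stays.
- stone_centre (a point): Centre of the half-carved seal stone: pale, the only oblong one, 52 mm (its x) by 32 mm (its y) by 72 mm high (its z), 0.25 kg, standing with its cut grey face up; the centre is 36 mm above its foot.
- square_blank_centre (a point): Centre of a bystander: flat-topped square stone blank, 36 x 36 x 74 mm, standing; leave it.
- round_blank_centre (a point): Centre of a bystander: round-topped stone blank, 34 x 38 x 86 mm, standing; leave it.
Mind the look-alikes: they are no part of the job. What is shaped like the part that bears stone_centre but pink or purple is not meant.

How it is judged:
On the way, in this order (a step that is already met when the one before it is completed fails the run):
1. the stone stands on the trough floor between the jaws, cut face up (angle between stone_centre's own z axis and vertical below 0.1 rad and z of stone_centre in the frame of vice_seat below 0.039 m and x of stone_centre in the frame of vice_seat between -0.025 and 0.003 m and y of stone_centre in the frame of vice_seat between -0.02 and 0.02 m), for 0.2 s.
2. the loose jaw has been slid up to the stone, which stands against the fixed jaw (value of joint jaw above 0.019 m and x of stone_centre in the frame of vice_seat above -0.003 m), for 0.1 s.
At the end, for the whole second after the job is handed in: Stone upright (0.06 rad), cut face up, on the trough floor, within 20 mm of midway across, square (0.06 rad) and within 3 mm of its place against the fixed jaw; loose jaw up against it; wedge presses jaw and jaw presses stone with over 2 N, robot away (angle between stone_centre's own z axis and vertical below 0.06 rad and z of stone_centre in the frame of vice_seat between 0.033 and 0.039 m and x of stone_centre in the frame of vice_seat between -0.003 and 0.003 m and y of stone_centre in the frame of vice_seat between -0.02 and 0.02 m and angle between the y axis of stone_centre and the x axis of vice, either way round below 0.06 rad and value of joint jaw above 0.02 m and contact force between jaw and stone above 2 N and contact force between wedge and jaw above 2 N and linear speed of stone below 0.02 m/s); the robot touches nothing.
It fails at once if the stone is knocked over (angle between stone_centre's own z axis and vertical above 0.5 rad).
It fails at once if the stone is let fall into the vice (horizontal distance between stone_centre and vice_seat below 0.06 m and linear speed of stone above 0.45 m/s and contact force between the fingers and stone below 0.1 N).
It fails at once if another stone is shifted more than 20 mm or knocked over (distance of any of square_blank_centre, round_blank_centre from where it was at the start of the episode above 0.02 m).
It also fails if it takes over 54 s, if anything falls off the work surface, if the arm or the gripper's body presses on something with over 40 N, if the wrist force passes 120 N, or if a joint passes its speed limit or range.

## Working session

There is one attempt and no reset: what is moved stays moved. The work goes in short steps, Python scripts to look and compute and a tool call to move; the robot and the scene stay as the last step left them, time stands still between calls to the robot, and variables do not carry over. Pictures are saved under pics/ and viewed, at most 10 in all, crops included, and the job is handed in when it is done.

Besides the shell and the picture viewer there is one more tool, called after "Emit:" as a command line: name --argument value ..., lists and objects as JSON in quotes. step_arm: Moves the arm, as the interface text tells. Its arguments: {"type":"object","properties":{"moves":{"type":"array"},"grip_force":{"type":"number"}},"required":["moves"]}

```bash
mkdir -p pics && cat > h.py <<'E'
import numpy as np, cv2
from workcell import telemetry, imaging, env
from scipy.spatial.transform import Rotation as R
def snap(n,f):
    p=imaging.camera_params(n); im=imaging.read_camera(n)
    cv2.imwrite('pics/'+f,im[:,:,::-1]); np.savez('pics/'+f+'.npz',K=p['camera_matrix'],D=p['D'],T=p['pose']); return im
def pix2w(f,pts,z):
    d=np.load('pics/'+f+'.npz'); K,D,T=d['K'],d['D'],d['T']
    u=cv2.undistortPoints(np.array(pts,float).reshape(-1,1,2),K,D).reshape(-1,2)
    r=np.c_[u[:,0],-u[:,1],-np.ones(len(u))]@T[:3,:3].T; o=T[:3,3]
    z=np.broadcast_to(z,len(u)); return o+r*((z-o[2])/r[:,2])[:,None]
def w2pix(f,P):
    d=np.load('pics/'+f+'.npz'); K,D,T=d['K'],d['D'],d['T']
    c=(np.array(P,float)-T[:3,3])@T[:3,:3]
    return cv2.projectPoints((c*[1,-1,-1]).reshape(-1,1,3),np.zeros(3),np.zeros(3),K,D)[0].reshape(-1,2)
def totool(dw):
    q=telemetry.get_state()['orientation']; return R.from_quat(np.roll(q,-1)).inv().apply(dw)*1000
E
python3 -c "
from h import *
np.set_printoptions(precision=4,suppress=True)
s=telemetry.get_state();print(s)
for n in ('top','scene'):
    im=snap(n,n+'1.png');print(np.load('pics/'+n+'1.png.npz')['T'],np.load('pics/'+n+'1.png.npz')['K'])
    cv2.imwrite('pics/'+n+'1b.png',cv2.resize(im[:,:,::-1],(800,600),interpolation=cv2.INTER_CUBIC))
"
```

```text
{'clock': 0.0, 'joint_pos': array([ 1.1774,  0.314 ,  0.045 ,  1.3036, -0.    ,  1.4312]), 'qvel': array([-0.0002,  0.0008, -0.0021,  0.0007,  0.0024,  0.    ]), 'tau': array([  0.0002, -48.0631,  29.8529,   0.0196,  -0.    ,  -0.    ]), 'tcp_pos': array([0.1442, 0.5561, 0.2304]), 'orientation': array([-0.0002,  0.1265,  0.992 , -0.0009]), 'wrist_force': array([ 1.0133, -0.3473,  0.3013]), 'ft_torque': array([0.0108, 0.0102, 0.0135]), 'grip_force': 0.0, 'finger_gap': 0.08560925488829016}
[[-0.0214  0.9828 -0.1832  0.2673]
 [-0.9997 -0.0191  0.014   0.1639]
 [ 0.0103  0.1834  0.983   1.2271]
 [ 0.      0.      0.      1.    ]] [[501.8047   0.     276.4336]
 [  0.     501.8047 210.1513]
 [  0.       0.       1.    ]]
[[-0.7348 -0.5333  0.4191  1.0756]
 [ 0.6783 -0.5844  0.4454  0.7623]
 [ 0.0074  0.6115  0.7912  1.1429]
 [ 0.      0.      0.      1.    ]] [[467.1189   0.     273.2443]
 [  0.     467.1189 209.0751]
 [  0.       0.       1.    ]]
```

View pics/top1b.png

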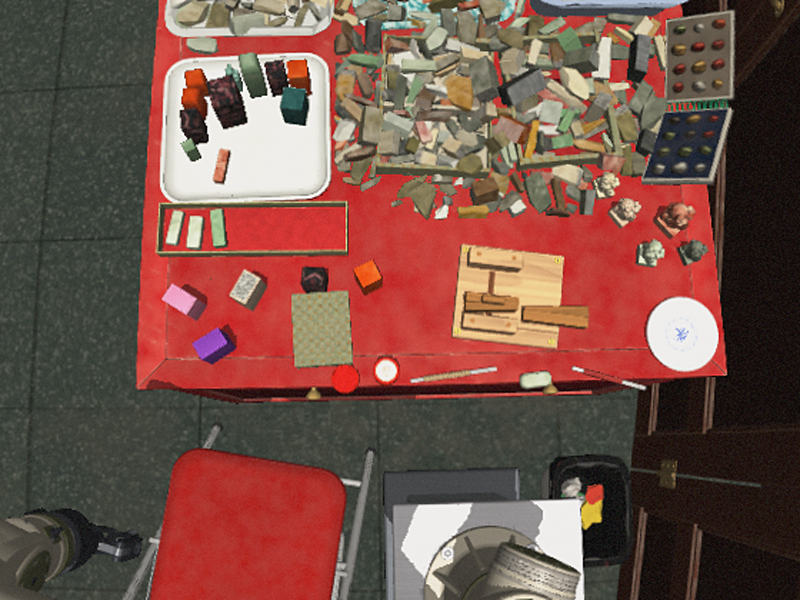

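View pics/scene1b.png

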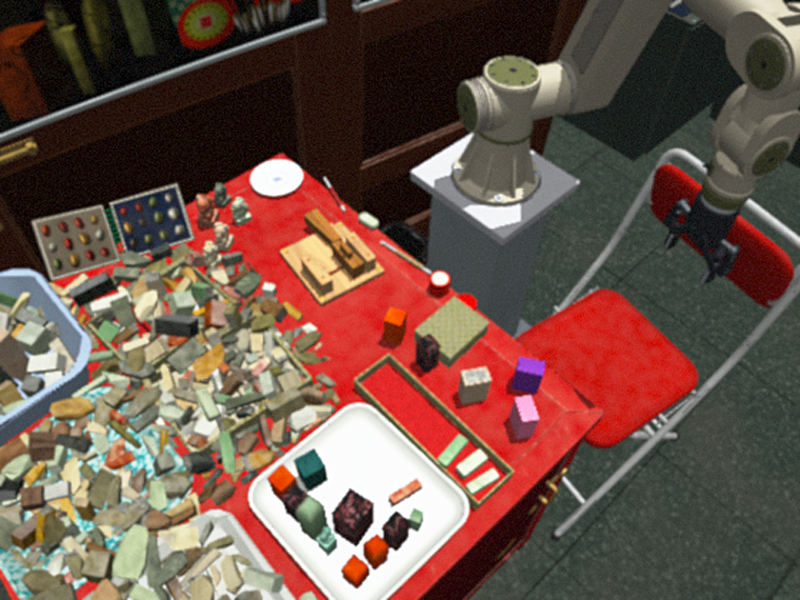

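The top view shows the seal stone at about (248,287) of 800x600, the pink and purple look-alikes to its left, and the two blanks at (315,279) and (368,275). The vice is at about (507,295), with its wedge to the right at (555,317). Next I'll enlarge those areas.

```bash
python3 -c "
import cv2
a=cv2.imread('pics/top1.png')
s=cv2.resize(a[180:255,105:205],(800,600),interpolation=cv2.INTER_CUBIC)
v=cv2.resize(a[165:246,310:418],(800,600),interpolation=cv2.INTER_CUBIC)
cv2.imwrite('pics/s.png',s);cv2.imwrite('pics/v.png',v)"
```

```text
(no output)
```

View pics/s.png

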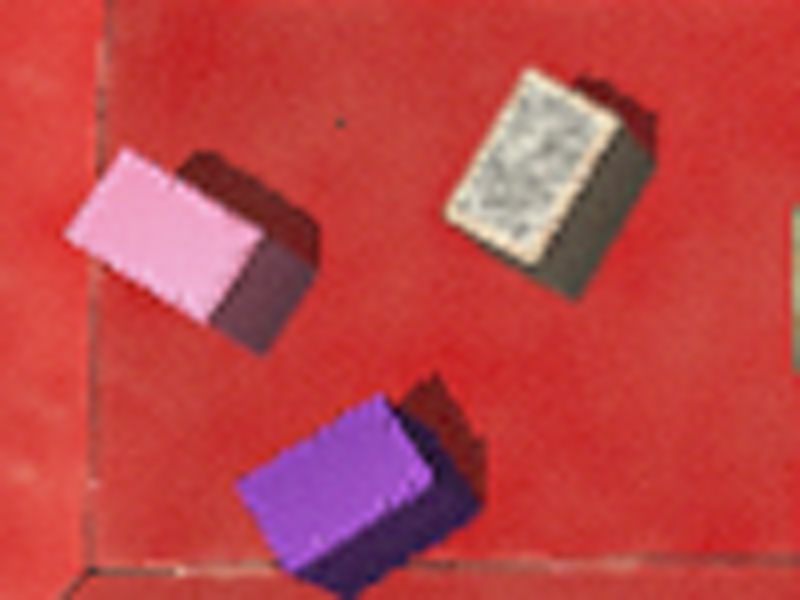

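View pics/v.png

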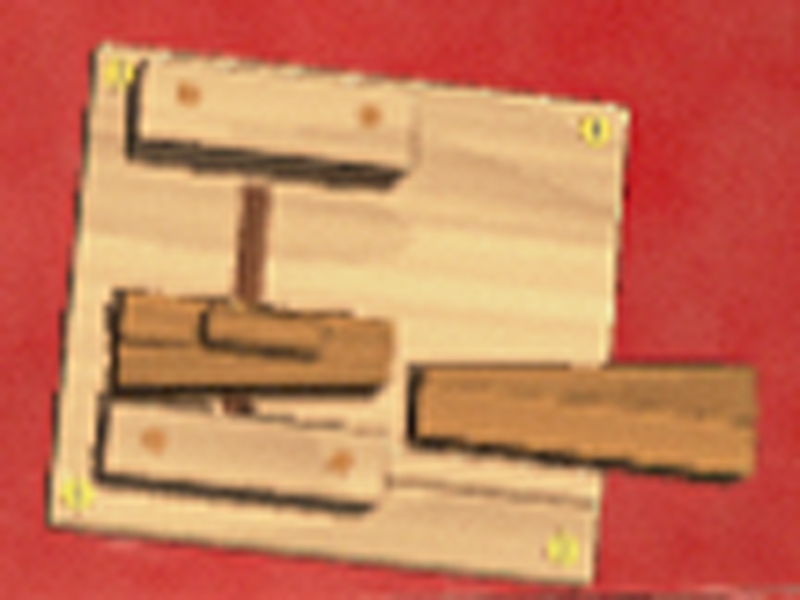

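```bash
cat >> h.py <<'E'
def crop2(pts,s,o): return (np.array(pts,float)+.5)/s-.5+np.array(o)
def fit(model,W):
    a=np.array(model,float)[:,:2];b=W[:,:2];ma,mb=a.mean(0),b.mean(0);A,B=a-ma,b-mb
    th=np.arctan2((A[:,0]*B[:,1]-A[:,1]*B[:,0]).sum(),(A*B).sum());c,s=np.cos(th),np.sin(th);M=np.array([[c,-s],[s,c]])
    t=mb-M@ma; return t,th,np.abs(b-(a@M.T+t)).max()
E
python3 -c "
from h import *
np.set_printoptions(precision=4,suppress=True)
W=pix2w('top1.png',crop2([(530,68),(622,118),(540,265),(445,213)],8,(105,180)),.072)
print(W,np.linalg.norm(np.diff(W,axis=0),axis=1))
m=np.array([[26,16],[26,-16],[-26,-16],[-26,16]])/1000
print('stone',fit(m,W))
V=pix2w('top1.png',crop2([(98,42),(630,108),(592,582),(50,525)],800/108,(310,165)),.014)
m=np.array([[83,59],[83,-125],[-83,-125],[-83,59]])/1000
t,th,e=fit(m,V);print(V,'vice',t,th,e)
c,s=np.cos(th),np.sin(th);M=np.array([[c,-s],[s,c]])
for p in ([.025,0],[-.031,-.103],[-.03,-.16]):print(t+M@p)
print(R.from_quat(np.roll(telemetry.get_state()['orientation'],-1)).as_matrix())
"
```

```text
[[0.5407 0.3967 0.072 ]
 [0.5249 0.3689 0.072 ]
 [0.4812 0.3926 0.072 ]
 [0.4973 0.4212 0.072 ]] [0.0319 0.0497 0.0328]
stone (array([0.511 , 0.3949]), np.float64(-0.50836301472331), np.float64(0.0012371820109111642))
[[ 0.5927  0.0283  0.014 ]
 [ 0.5669 -0.1524  0.014 ]
 [ 0.4056 -0.1291  0.014 ]
 [ 0.4286  0.0505  0.014 ]] vice [ 0.5029 -0.018 ] -0.1367574390098699 0.0019131537540635346
[ 0.5277 -0.0214]
[ 0.4582 -0.1158]
[ 0.4514 -0.1724]
[[-0.968   0.2511 -0.0006]
 [ 0.2511  0.968  -0.0015]
 [ 0.0002 -0.0016 -1.    ]]
```

Emit:
step_arm --moves '[[[-396,-64,0],[0,0,-1.316],85],[[-396,-64,0],[0,0,-1.316],85],[[-396,-64,0],[0,0,-1.316],85],[[-396,-64,0],[0,0,-1.316],85],[[-396,-64,0],[0,0,-1.316],85],[[-396,-64,0],[0,0,-1.316],85],[[-396,-64,0],[0,0,-1.316],85],[[-396,-64,0],[0,0,-1.316],85]]'

```text
clock: 0.77
tcp_pos: [0.433, 0.4295, 0.2309]
orientation: [-0.0, -0.34, 0.94, -0.0]
wrist_force: [0.8, 0.8, -0.5]
finger_gap: 0.085
grip_force: 0.0
```

```bash
cat >> h.py <<'E'
def plan(p,yaw):
    """shift (mm, tool axes) and turn to bring TCP to p, pointing down, tool y at given world yaw"""
    s=telemetry.get_state();Rc=R.from_quat(np.roll(s['orientation'],-1))
    y=np.array([np.cos(yaw),np.sin(yaw),0]);z=np.array([0,0,-1.]);Rt=R.from_matrix(np.c_[np.cross(y,z),y,z])
    print('t',round(s['clock'],2),'tcp',s['tcp_pos'].round(4),'gap',round(s['finger_gap'],4),'shift',totool(np.array(p)-s['tcp_pos']).round(1),'turn',(Rc.inv()*Rt).as_rotvec().round(3),'F',s['wrist_force'].round(1),'q',s['joint_pos'].round(2))
E
python3 -c "
from h import *
plan([.511,.395,.20],2.633)"
```

```text
t 0.77 tcp [0.433  0.4295 0.2309] gap 0.085 shift [-38.  -76.4  30.9] turn [ 0.    -0.001 -0.369] F [ 0.8  0.8 -0.5] q [ 0.65  0.38  0.15  1.33  0.   -0.04]
```

Emit:
step_arm --moves '[[[-38,-76,31],[0,0,-0.369],85],[[-38,-76,31],[0,0,-0.369],85],[[-38,-76,31],[0,0,-0.369],85],[[-38,-76,31],[0,0,-0.369],85],[[-38,-76,31],[0,0,-0.369],85],[[-38,-76,31],[0,0,-0.369],85]]'

```text
clock: 1.27
tcp_pos: [0.5084, 0.3965, 0.2006]
orientation: [-0.0, -0.503, 0.864, 0.0]
wrist_force: [0.4, 0.3, -0.1]
finger_gap: 0.085
grip_force: 0.0
```

```bash
python3 -c "
from h import *
snap('wrist','w1.png')
a=cv2.imread('pics/w1.png');cv2.imwrite('pics/w1b.png',cv2.resize(a,(800,600),interpolation=cv2.INTER_CUBIC))
plan([.511,.395,.04],2.633)
c,s=np.cos(-.508),np.sin(-.508)
P=[[.511+c*a-s*b,.3949+s*a+c*b,.072] for a,b in ((.026,.016),(.026,-.016),(-.026,-.016),(-.026,.016))]
print(w2pix('w1.png',P)*800/560)"
```

```text
t 1.32 tcp [0.5082 0.3969 0.201 ] gap 0.0848 shift [  0.4  -3.4 161. ] turn [ 0.     0.001 -0.007] F [-0.9  0.7  0.1] q [ 0.54  0.46  0.19  1.3   0.   -0.52]
[[358.14616438 311.1884134 ]
 [356.44212105 263.58315286]
 [437.23467921 262.90070196]
 [436.60583557 310.54681796]]
```

View pics/w1b.png

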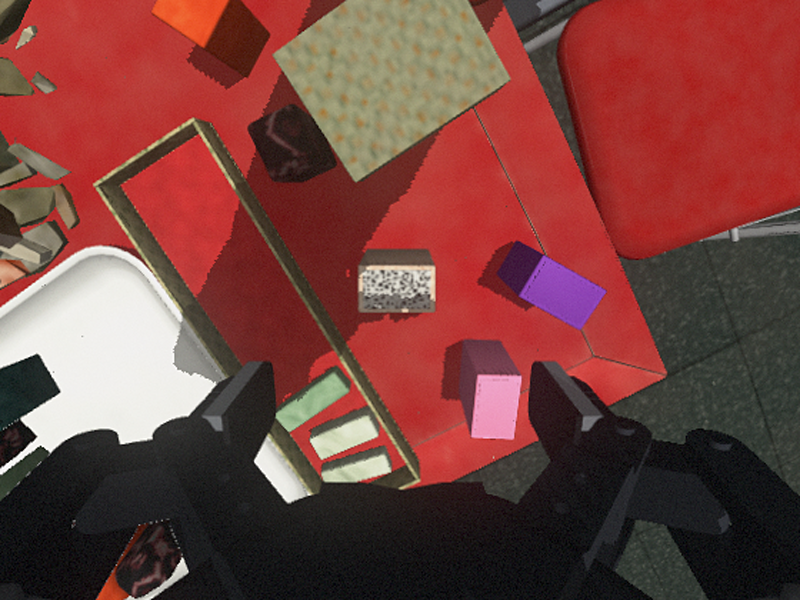

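The wrist view shows the stone's top with corners at (359,311), (358,264), (434,264) and (435,311). That is within about 3 px of where my estimate predicted, so I'll descend and grasp.

Emit:
step_arm --moves '[[[0.4,-3.4,40],[0,0,-0.007],85],[[0.4,-3.4,80],[0,0,-0.007],85],[[0.4,-3.4,110],[0,0,-0.007],85],[[0.4,-3.4,135],[0,0,-0.007],85],[[0.4,-3.4,152],[0,0,-0.007],85],[[0.4,-3.4,161],[0,0,-0.007],85],[[0.4,-3.4,161],[0,0,-0.007],85]]'

```text
clock: 1.9
tcp_pos: [0.5098, 0.3943, 0.0378]
orientation: [-0.002, -0.507, 0.862, 0.0]
wrist_force: [-0.5, 0.2, -0.6]
finger_gap: 0.0851
grip_force: 0.0
```

Emit:
step_arm --moves '[[[0,0,0],[0,0,0],60],[[0,0,0],[0,0,0],52],[[0,0,0],[0,0,0],40],[[0,0,0],[0,0,0],40],[[0,0,0],[0,0,0],40],[[0,0,0],[0,0,0],40],[[0,0,0],[0,0,0],40],[[0,0,0],[0,0,0],40]]' --grip_force 40

```text
clock: 2.57
tcp_pos: [0.5131, 0.3951, 0.0416]
orientation: [0.002, -0.507, 0.862, 0.0]
wrist_force: [-0.4, 1.0, 7.3]
finger_gap: 0.0503
grip_force: 43.7
```

Emit:
step_arm --moves '[[[0,0,-4],[0,0,0],40],[[0,0,-20],[0,0,0],40],[[0,0,-45],[0,0,0],40],[[0,0,-75],[0,0,0],40],[[0,0,-100],[0,0,0],40],[[0,0,-110],[0,0,0],40],[[0,0,-110],[0,0,0],40]]'

```text
clock: 3.15
tcp_pos: [0.5137, 0.3948, 0.1524]
orientation: [0.003, -0.507, 0.862, -0.0]
wrist_force: [1.6, -0.1, -2.9]
finger_gap: 0.0507
grip_force: 42.7
```

```bash
python3 -c "
from h import *
# aim: seat x -5mm
c,s=np.cos(-.1368),np.sin(-.1368)
p=np.array([.5029,-.018])+[c*.020,s*.020];print(p)
plan([p[0],p[1],.151],1.434)"
```

```text
[ 0.52271315 -0.02072747]
t 3.15 tcp [0.5137 0.3948 0.1524] gap 0.0507 shift [ 3.588e+02 -2.098e+02  3.000e-01] turn [0.    0.006 1.2  ] F [ 1.6 -0.1 -2.9] q [ 0.53  0.48  0.1   1.19 -0.   -0.53]
```

Emit:
step_arm --moves '[[[12,-7,0],[0,0,0.04],40],[[37,-22,0],[0,0,0.12],40],[[65,-38,0],[0,0,0.22],40],[[93,-55,0],[0,0,0.31],40],[[121,-71,0],[0,0,0.405],40],[[149,-87,0],[0,0,0.5],40],[[177,-104,0],[0,0,0.59],40],[[200,-117,0],[0,0,0.67],40]]'

```text
clock: 3.82
tcp_pos: [0.5156, 0.1599, 0.147]
orientation: [-0.002, -0.193, 0.981, -0.0]
wrist_force: [1.1, 0.1, -2.9]
finger_gap: 0.0502
grip_force: 42.6
```

```bash
python3 -c "
from h import *
plan([.5227,-.0207,.151],1.434)"
```

```text
t 3.82 tcp [0.5156 0.1599 0.147 ] gap 0.0502 shift [  61.8 -169.9   -3.8] turn [-0.001 -0.004  0.525] F [ 1.1  0.1 -2.9] q [ 0.15  0.29 -0.2   1.09 -0.   -0.24]
```

Emit:
step_arm --moves '[[[10,-27,-4],[0,0,0.09],40],[[20,-54,-4],[0,0,0.18],40],[[30,-81,-4],[0,0,0.27],40],[[40,-108,-4],[0,0,0.36],40],[[50,-136,-4],[0,0,0.44],40],[[57,-157,-4],[0,0,0.5],40],[[61.8,-169.9,-4],[0,0,0.525],40],[[61.8,-169.9,-4],[0,0,0.525],40]]'

```text
clock: 4.48
tcp_pos: [0.5242, -0.021, 0.1511]
orientation: [-0.002, 0.068, 0.998, -0.0]
wrist_force: [0.8, -0.2, -2.4]
finger_gap: 0.0505
grip_force: 42.8
```

Emit:
step_arm --moves '[[[0,0,0],[0,0,0],40],[[0,0,0],[0,0,0],40]]'

```text
clock: 4.65
tcp_pos: [0.5242, -0.0177, 0.1519]
orientation: [-0.001, 0.066, 0.998, 0.0]
wrist_force: [0.1, 0.1, -3.2]
finger_gap: 0.0507
grip_force: 42.8
```

```bash
python3 -c "
from h import *
snap('wrist','w2.png')
a=cv2.imread('pics/w2.png');cv2.imwrite('pics/w2b.png',cv2.resize(a,(800,600),interpolation=cv2.INTER_CUBIC))
plan([.5227,-.0207,.151],1.434)
c,s=np.cos(-.1368),np.sin(-.1368)
for n,x,y,z in (('fjL',41,46,54),('fjR',41,-46,54),('fjbR',69,-46,54),('fjbL',69,46,54),('abR',-46,-46,54),('abL',-46,46,54),('abbR',-70,-46,54),('bFR',83,-125,14),('bFL',83,59,14)):
    print(n,(w2pix('w2.png',[[.5029+(c*x-s*y)/1e3,-.018+(s*x+c*y)/1e3,z/1e3]])*800/560).round(1))"
```

```text
t 4.7 tcp [ 0.5244 -0.0174  0.1523] gap 0.0499 shift [ 1.3 -3.5  1.3] turn [ 0.001 -0.002  0.006] F [ 0.3 -0.4 -2.9] q [-0.19  0.26 -0.23  1.09  0.   -0.06]
fjL [[474.5 331.7]]
fjR [[320.3 330.8]]
fjbR [[322.3 374. ]]
fjbL [[472.1 374.8]]
abR [[313.7 180. ]]
abL [[482.1 181. ]]
abbR [[311.9 133.8]]
bFR [[223.5 366.9]]
bFL [[480.5 368.7]]
```

View pics/w2b.png

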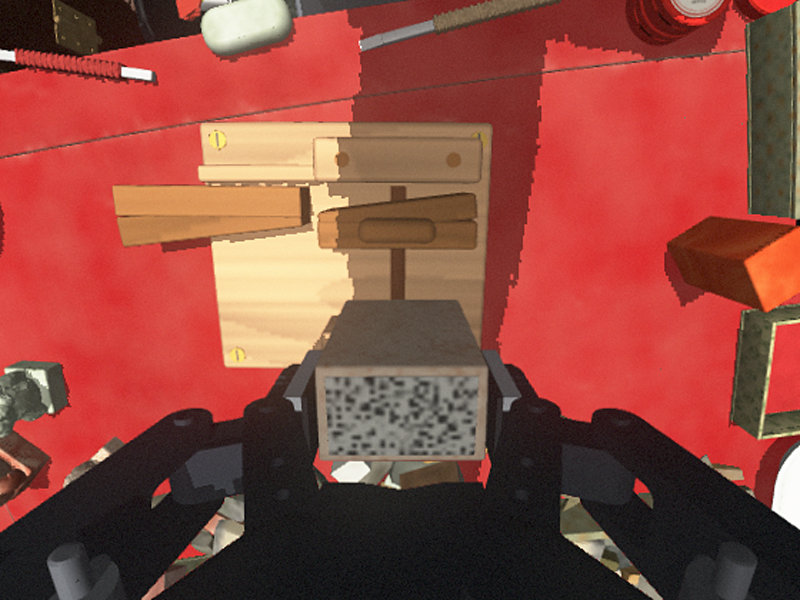

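The abutment's front edge at (314,181)–(481,182) and the board corner at (225,367) match the prediction to about 1 mm. The stone is in the hand, with its top at (317,366)–(488,366)–(485,459)–(321,459).

```bash
python3 -c "
from h import *
np.set_printoptions(precision=4,suppress=True)
f=lambda P:crop2(P,800/560,(0,0))
T=pix2w('w2.png',f([(317,366),(488,366),(485,459),(321,459)]),.1823)
B=pix2w('w2.png',f([(345,300),(457,300)]),.1103)
c,s=np.cos(.1368),np.sin(.1368);M=np.array([[c,-s],[s,c]])
v=lambda P:(P[:,:2]-[.5029,-.018])@M.T*1000
print(v(T),v(T).mean(0));print(v(B));print('tcp',v(telemetry.get_state()['tcp_pos'][None]))
plan([.5227,-.0207,.058],1.434)"
```

```text
[[  6.4264 -22.0084]
 [  6.1465  26.9693]
 [ 37.1006  27.9828]
 [ 37.3825 -22.3259]] [21.764   2.6545]
[[  6.389  -23.1609]
 [  6.1003  27.026 ]]
tcp [[21.2396  3.4899]]
t 4.7 tcp [ 0.5244 -0.0174  0.1523] gap 0.0499 shift [ 1.1 -3.5 94.3] turn [ 0.001 -0.002  0.006] F [ 0.3 -0.4 -2.9] q [-0.19  0.26 -0.23  1.09  0.   -0.06]
```

Emit:
step_arm --moves '[[[1.5,-3,10],[0,0,0.006],40],[[1.5,-3,30],[0,0,0.006],40],[[1.5,-3,50],[0,0,0.006],40],[[1.5,-3,65],[0,0,0.006],40],[[1.5,-3,77],[0,0,0.006],40],[[1.5,-3,85],[0,0,0.006],40],[[1.5,-3,88],[0,0,0.006],40],[[1.5,-3,88],[0,0,0.006],40]]'

```text
clock: 5.37
tcp_pos: [0.5226, -0.0205, 0.0643]
orientation: [-0.001, 0.068, 0.998, 0.0]
wrist_force: [-0.3, -0.0, -3.2]
finger_gap: 0.0503
grip_force: 42.7
```

Emit:
step_arm --moves '[[[0,0,2],[0,0,0],40],[[0,0,4],[0,0,0],40],[[0,0,6],[0,0,0],40],[[0,0,6],[0,0,0],40]]'

```text
clock: 5.7
tcp_pos: [0.5235, -0.0211, 0.0594]
orientation: [0.0, 0.069, 0.998, -0.0]
wrist_force: [-0.1, 0.4, -3.4]
finger_gap: 0.0505
grip_force: 42.7
```

Emit:
step_arm --moves '[[[0,0,1],[0,0,0],40],[[0,0,2],[0,0,0],40],[[0,0,2],[0,0,0],40]]'

```text
clock: 5.95
tcp_pos: [0.5233, -0.0211, 0.0572]
orientation: [0.0, 0.069, 0.998, 0.0]
wrist_force: [0.3, 0.9, -2.7]
finger_gap: 0.0506
grip_force: 42.7
```

Emit:
step_arm --moves '[[[0,0,0.7],[0,0,0],40],[[0,0,1.4],[0,0,0],40],[[0,0,1.4],[0,0,0],40]]'

```text
clock: 6.2
tcp_pos: [0.5233, -0.021, 0.0558]
orientation: [-0.0, 0.069, 0.998, 0.0]
wrist_force: [-0.3, 0.7, -3.1]
finger_gap: 0.0499
grip_force: 42.7
```

Emit:
step_arm --moves '[[[0,0,0.6],[0,0,0],40],[[0,0,1.2],[0,0,0],40],[[0,0,1.2],[0,0,0],40]]'

```text
clock: 6.45
tcp_pos: [0.5234, -0.021, 0.0556]
orientation: [0.0, 0.069, 0.998, -0.0]
wrist_force: [-2.5, 0.5, 4.5]
finger_gap: 0.0508
grip_force: 43.7
```

Emit:
step_arm --moves '[[[0,0,0],[0,0,0],40]]'

```text
clock: 6.53
tcp_pos: [0.5234, -0.021, 0.0556]
orientation: [0.0, 0.069, 0.998, -0.0]
wrist_force: [-2.4, 0.2, 4.7]
finger_gap: 0.0508
grip_force: 43.7
```

Emit:
step_arm --moves '[[[0,0,0],[0,0,0],54],[[0,0,0],[0,0,0],60],[[0,0,0],[0,0,0],75],[[0,0,0],[0,0,0],75],[[0,0,0],[0,0,0],75]]'

```text
clock: 6.95
tcp_pos: [0.5235, -0.0211, 0.0547]
orientation: [0.0, 0.069, 0.998, 0.0]
wrist_force: [-0.2, 0.0, 0.5]
finger_gap: 0.0755
grip_force: 0.0
```

Emit:
step_arm --moves '[[[0,0,-15],[0,0,0],75],[[0,0,-40],[0,0,0],75],[[0,0,-70],[0,0,0],60],[[0,0,-95],[0,0,0],30],[[0,0,-100],[0,0,0],0],[[0,0,-100],[0,0,0],0],[[0,0,-100],[0,0,0],0],[[0,0,-100],[0,0,0],0]]'

```text
clock: 7.62
tcp_pos: [0.5224, -0.0209, 0.1532]
orientation: [-0.001, 0.069, 0.998, 0.0]
wrist_force: [0.6, 0.1, -0.4]
finger_gap: 0.0016
grip_force: 0.0
```

```bash
python3 -c "
from h import *
snap('wrist','w3.png')
a=cv2.imread('pics/w3.png');cv2.imwrite('pics/w3b.png',cv2.resize(a,(800,600),interpolation=cv2.INTER_CUBIC))
plan([.5227,-.0207,.151],1.434)"
```

```text
t 7.67 tcp [ 0.5222 -0.0208  0.1531] gap 0.0001 shift [-0.5  0.2  2.1] turn [ 0.    -0.003 -0.001] F [-0.6 -1.  -0.6] q [-0.19  0.25 -0.23  1.09  0.   -0.06]
```

View pics/w3b.png

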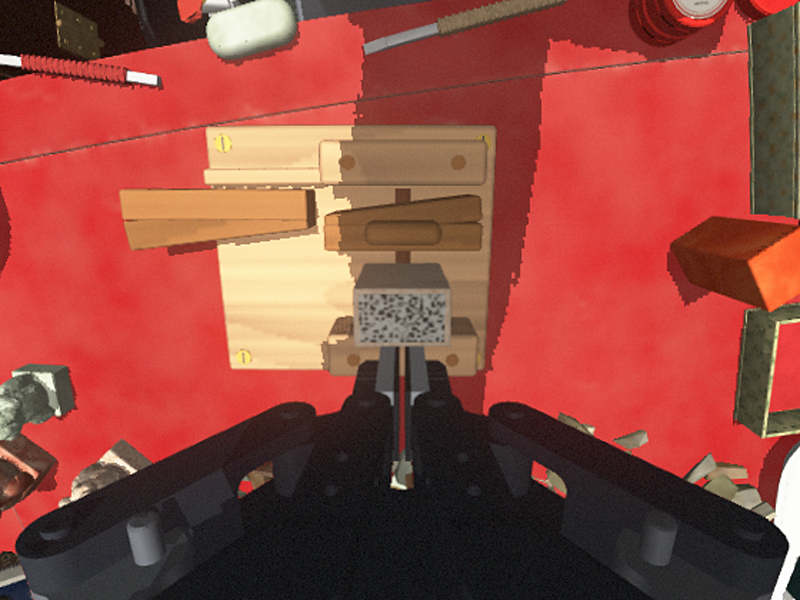

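The stone stands upright at about (403,315), square and near midway. The thumb rest is at rows 221–243 and columns 366–440.

```bash
cat >> h.py <<'E'
VT=np.array([.5029,-.018]);VY=-.1368
_c,_s=np.cos(VY),np.sin(VY);VM=np.array([[_c,-_s],[_s,_c]])
def w2v(P): return (np.atleast_2d(P)[:,:2]-VT)@VM*1000
def v2w(x,y): return VT+VM@np.array([x,y])/1000
E
python3 -c "
from h import *
np.set_printoptions(precision=4,suppress=True)
f=lambda P:crop2(P,800/560,(0,0))
print('stone',w2v(pix2w('w3.png',f([(354,290),(452,290),(448,346),(357,345)]),.086)))
print('rest',w2v(pix2w('w3.png',f([(367,221),(440,221),(367,243),(440,243)]),.075)))
print('jaw front',w2v(pix2w('w3.png',f([(326,250),(482,250)]),.054)))
print('wedge',w2v(pix2w('w3.png',f([(120,190),(128,249),(130,220),(316,190),(316,227)]),[.042,.014,.042,.042,.042])))
p=v2w(-45,0);plan([*p,.10],1.434);plan([*p,.062],1.434)"
```

```text
stone [[  6.5589 -25.2138]
 [  6.5888  24.4499]
 [ 36.8743  23.2541]
 [ 36.2861 -24.5234]]
rest [[-27.1127 -18.789 ]
 [-27.0905  18.5902]
 [-15.8174 -19.0184]
 [-15.7948  18.8263]]
jaw front [[ -9.0616 -44.2272]
 [ -9.0096  44.7671]]
wedge [[ -43.6331 -167.4652]
 [  -4.4638 -186.334 ]
 [ -25.999  -163.9665]
 [ -42.2816  -50.6747]
 [ -20.9627  -51.6989]]
t 7.67 tcp [ 0.5222 -0.0208  0.1531] gap 0.0001 shift [64.4  0.1 53.2] turn [ 0.    -0.003 -0.001] F [-0.6 -1.  -0.6] q [-0.19  0.25 -0.23  1.09  0.   -0.06]
t 7.67 tcp [ 0.5222 -0.0208  0.1531] gap 0.0001 shift [64.3  0.1 91.2] turn [ 0.    -0.003 -0.001] F [-0.6 -1.  -0.6] q [-0.19  0.25 -0.23  1.09  0.   -0.06]
```

Emit:
step_arm --moves '[[[35,0,0],[0,0,0],0],[[68,0,0],[0,0,0],0],[[70,0,20],[0,0,0],0],[[70,0,50],[0,0,0],0],[[70,0,75],[0,0,0],0],[[70,0,88],[0,0,0],0],[[70,0,91],[0,0,0],0],[[70,0,91],[0,0,0],0]]'

```text
clock: 8.33
tcp_pos: [0.4522, -0.0111, 0.062]
orientation: [-0.002, 0.069, 0.998, 0.0]
wrist_force: [-0.0, -0.5, 0.5]
finger_gap: -0.0002
grip_force: 0.0
```

Emit:
step_arm --moves '[[[-5,0,0],[0,0,0],0],[[-10,0,0],[0,0,0],0],[[-13,0,0],[0,0,0],0],[[-16,0,0],[0,0,0],0],[[-18,0,0],[0,0,0],0],[[-20,0,0],[0,0,0],0],[[-22,0,0],[0,0,0],0],[[-24,0,0],[0,0,0],0]]'

```text
clock: 9.0
tcp_pos: [0.4779, -0.0147, 0.0638]
orientation: [-0.0, 0.069, 0.998, 0.0]
wrist_force: [-0.2, 0.1, 1.3]
finger_gap: 0.0002
grip_force: 0.8
```

Emit:
step_arm --moves '[[[-1,0,0],[0,0,0],0],[[-2,0,0],[0,0,0],0],[[-3,0,0],[0,0,0],0],[[-4,0,0],[0,0,0],0]]'

```text
clock: 9.33
tcp_pos: [0.481, -0.0151, 0.0635]
orientation: [-0.001, 0.069, 0.998, 0.0]
wrist_force: [-4.1, 0.2, 1.8]
finger_gap: -0.0001
grip_force: 1.9
```

Emit:
step_arm --moves '[[[-1,0,0],[0,0,0],0],[[-2,0,0],[0,0,0],0],[[-3,0,0],[0,0,0],0]]'

```text
clock: 9.58
tcp_pos: [0.4836, -0.0155, 0.0635]
orientation: [-0.001, 0.069, 0.998, 0.0]
wrist_force: [-8.2, 0.6, 6.6]
finger_gap: 0.0001
grip_force: 4.2
```

```bash
python3 -c "
from h import *
snap('wrist','w4.png')
a=cv2.imread('pics/w4.png');cv2.imwrite('pics/w4b.png',cv2.resize(a,(800,600),interpolation=cv2.INTER_CUBIC))
plan([.5227,-.0207,.151],1.434);print(w2v(telemetry.get_state()['tcp_pos']))"
```

```text
t 9.63 tcp [ 0.4836 -0.0155  0.0634] gap -0.0002 shift [-39.2   0.2 -87.6] turn [ 0.    -0.002 -0.001] F [-6.6  1.   3.3] q [-0.2   0.26 -0.46  0.85 -0.   -0.06]
[[-19.46749095  -0.13627575]]
```

View pics/w4b.png

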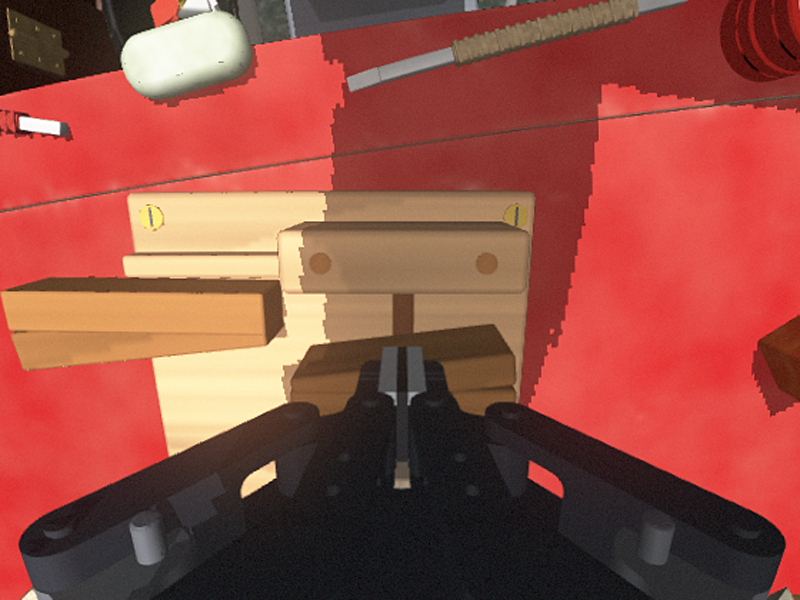

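The jaw has come forward. The thumb rest is hidden behind the fingers at (403,370), and the jaw's slanted back runs (310,345)–(492,325). The wedge's thin end is at about (275,310), in line with the slot. I'll keep pushing until the force climbs.

Emit:
step_arm --moves '[[[-1,0,0],[0,0,0],0],[[-2,0,0],[0,0,0],0],[[-2,0,0],[0,0,0],0]]'

```text
clock: 9.88
tcp_pos: [0.4836, -0.0154, 0.0632]
orientation: [-0.003, 0.069, 0.998, 0.0]
wrist_force: [-10.9, 0.3, 7.6]
finger_gap: 0.0004
grip_force: 5.3
```

Emit:
step_arm --moves '[[[-1,0,0],[0,0,0],0],[[-1,0,0],[0,0,0],0]]'

```text
clock: 10.05
tcp_pos: [0.4836, -0.0154, 0.063]
orientation: [-0.004, 0.069, 0.998, 0.0]
wrist_force: [-12.3, 1.9, 9.0]
finger_gap: 0.0001
grip_force: 6.4
```

Emit:
step_arm --moves '[[[-1,0,0],[0,0,0],0],[[-1.5,0,0],[0,0,0],0],[[-1.5,0,0],[0,0,0],0]]'

```text
clock: 10.3
tcp_pos: [0.4836, -0.0154, 0.0628]
orientation: [-0.005, 0.069, 0.998, 0.0]
wrist_force: [-16.2, 1.1, 13.0]
finger_gap: -0.0002
grip_force: 8.2
```

Emit:
step_arm --moves '[[[4,0,0],[0,0,0],0],[[12,0,-3],[0,0,0],0],[[14,0,-25],[0,0,0],0],[[14,-20,-60],[0,0,0],0],[[14,-50,-85],[0,0,0],0],[[14,-80,-90],[0,0,0],0],[[14,-80,-90],[0,0,0],0],[[14,-80,-90],[0,0,0],0]]'

```text
clock: 10.97
tcp_pos: [0.4657, -0.0953, 0.1549]
orientation: [0.002, 0.07, 0.998, -0.0]
wrist_force: [0.3, 0.9, -1.0]
finger_gap: -0.0001
grip_force: 0.0
```

```bash
python3 -c "
from h import *
snap('wrist','w5.png')
a=cv2.imread('pics/w5.png');cv2.imwrite('pics/w5b.png',cv2.resize(a,(800,600),interpolation=cv2.INTER_CUBIC))
plan([*v2w(-28,-200),.10],1.434);print(w2v(telemetry.get_state()['tcp_pos']))"
```

```text
t 11.02 tcp [ 0.4649 -0.0941  0.154 ] gap 0.0 shift [   0.5 -119.4   54. ] turn [ 0.     0.002 -0.002] F [-0.4 -0.3  0.3] q [-0.37  0.16 -0.35  1.06  0.   -0.23]
[[-27.29747531 -80.59160169]]
```

View pics/w5b.png

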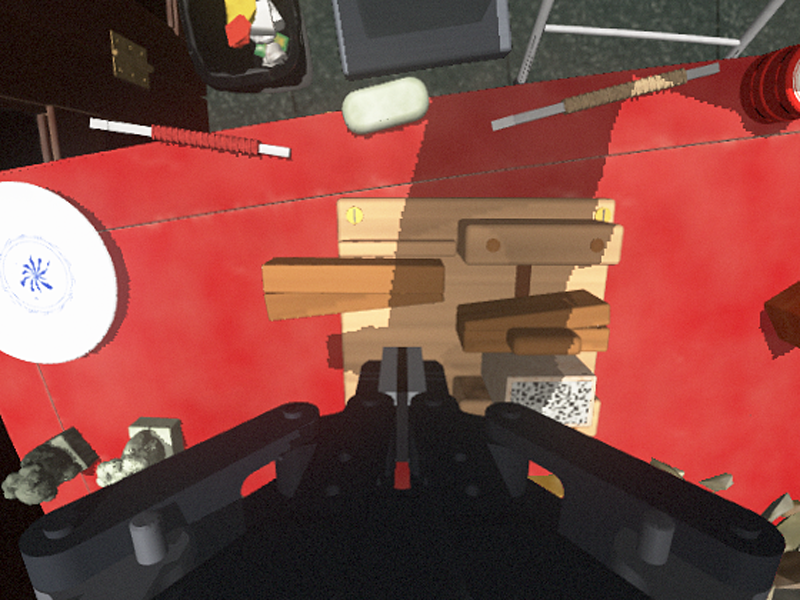

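The jaw now stands close to the stone: its front edge is at about row 350, and the stone's top is at (508,378)–(596,376)–(595,427). The wedge's thick end is at columns 263–270.

```bash
python3 -c "
from h import *
np.set_printoptions(precision=2,suppress=True)
f=lambda P:crop2(P,800/560,(0,0))
print('stone',w2v(pix2w('w5.png',f([(508,378),(596,376),(595,427)]),.086)))
print('jaw front',w2v(pix2w('w5.png',f([(459,351),(609,352)]),.054)))
print('abut',w2v(pix2w('w5.png',f([(458,261),(622,264)]),.054)))
print('rest back/front',w2v(pix2w('w5.png',f([(510,330),(580,330),(510,353)]),.075)))
print('wedge top',w2v(pix2w('w5.png',f([(263,261),(266,293),(443,260),(443,299)]),.042)))"
```

```text
stone [[ 10.82 -25.02]
 [ 10.13  23.39]
 [ 41.88  26.86]]
jaw front [[  8.08 -47.71]
 [  9.44  45.53]]
abut [[-47.68 -50.05]
 [-45.83  46.34]]
rest back/front [[-12.86 -22.83]
 [-12.63  16.37]
 [  0.81 -21.94]]
wedge top [[ -45.99 -166.96]
 [ -25.86 -166.84]
 [ -46.11  -57.58]
 [ -21.63  -57.06]]
```

Emit:
step_arm --moves '[[[0,-40,0],[0,0,0],0],[[0,-80,0],[0,0,0],0],[[0,-115,20],[0,0,0],0],[[0,-120,50],[0,0,0],0],[[0,-120,85],[0,0,0],0],[[0,-120,115],[0,0,0],0],[[0,-120,130],[0,0,0],0],[[0,-120,130],[0,0,0],0]]'

```text
clock: 11.68
tcp_pos: [0.4449, -0.2093, 0.0193]
orientation: [-0.004, 0.068, 0.998, 0.002]
wrist_force: [-0.6, -0.2, -0.5]
finger_gap: 0.0001
grip_force: 0.0
```

Emit:
step_arm --moves '[[[0,10,0],[0,0,0],0],[[0,18,0],[0,0,0],0],[[0,26,0],[0,0,0],0],[[0,34,0],[0,0,0],0],[[0,42,0],[0,0,0],0],[[0,50,0],[0,0,0],0],[[0,58,0],[0,0,0],0],[[0,65,0],[0,0,0],0]]'

```text
clock: 12.35
tcp_pos: [0.4571, -0.1472, 0.024]
orientation: [0.0, 0.069, 0.998, -0.0]
wrist_force: [0.7, -0.3, 0.6]
finger_gap: -0.0
grip_force: 0.4
```

```bash
python3 -c "
from h import *
plan([*v2w(-28,-84),.025],1.434);print(w2v(telemetry.get_state()['tcp_pos']))"
```

```text
t 12.35 tcp [ 0.4571 -0.1472  0.024 ] gap -0.0 shift [ 0.3 50.3 -1. ] turn [-0.     0.001 -0.   ] F [ 0.7 -0.3  0.6] q [-0.48  0.3  -0.52  0.74  0.   -0.34]
[[ -27.74207749 -134.27194033]]
```

Emit:
step_arm --moves '[[[0,6,0],[0,0,0],0],[[0,12,0],[0,0,0],0],[[0,18,0],[0,0,0],0],[[0,24,0],[0,0,0],0],[[0,29,0],[0,0,0],0],[[0,33,0],[0,0,0],0],[[0,36,0],[0,0,0],0],[[0,38,0],[0,0,0],0]]'

```text
clock: 13.02
tcp_pos: [0.462, -0.1101, 0.0236]
orientation: [-0.0, 0.069, 0.998, 0.0]
wrist_force: [-0.9, -0.4, 0.4]
finger_gap: 0.0003
grip_force: 0.4
```

Emit:
step_arm --moves '[[[0,1.5,0],[0,0,0],0],[[0,3,0],[0,0,0],0],[[0,4.5,0],[0,0,0],0],[[0,6,0],[0,0,0],0]]'

```text
clock: 13.35
tcp_pos: [0.4628, -0.1045, 0.0237]
orientation: [0.0, 0.069, 0.998, 0.0]
wrist_force: [-0.4, -0.9, -0.2]
finger_gap: 0.0001
grip_force: 0.3
```

Emit:
step_arm --moves '[[[0,1.5,0],[0,0,0],0],[[0,3,0],[0,0,0],0],[[0,4.5,0],[0,0,0],0],[[0,6,0],[0,0,0],0]]'

```text
clock: 13.68
tcp_pos: [0.4637, -0.0984, 0.0237]
orientation: [0.0, 0.069, 0.998, 0.0]
wrist_force: [-0.1, -1.9, 0.9]
finger_gap: -0.0
grip_force: 0.3
```

Emit:
step_arm --moves '[[[0,1,0],[0,0,0],0],[[0,2,0],[0,0,0],0],[[0,3,0],[0,0,0],0]]'

```text
clock: 13.93
tcp_pos: [0.4637, -0.0957, 0.0236]
orientation: [-0.0, 0.069, 0.998, -0.0]
wrist_force: [-0.9, -2.1, 1.7]
finger_gap: -0.0003
grip_force: 1.2
```

Emit:
step_arm --moves '[[[0,1,0],[0,0,0],0],[[0,2,0],[0,0,0],0],[[0,3,0],[0,0,0],0]]'

```text
clock: 14.18
tcp_pos: [0.4638, -0.0946, 0.0237]
orientation: [-0.001, 0.069, 0.998, -0.003]
wrist_force: [-5.2, -12.3, 0.3]
finger_gap: 0.0005
grip_force: 6.3
```

Emit:
step_arm --moves '[[[0,0.7,0],[0,0,0],0],[[0,1.4,0],[0,0,0],0],[[0,1.4,0],[0,0,0],0]]'

```text
clock: 14.43
tcp_pos: [0.4637, -0.0946, 0.0238]
orientation: [-0.001, 0.07, 0.998, -0.004]
wrist_force: [-5.6, -14.2, 0.2]
finger_gap: 0.0002
grip_force: 7.4
```

Emit:
step_arm --moves '[[[0,0,0],[0,0,0],0],[[0,0,0],[0,0,0],0]]'

```text
clock: 14.6
tcp_pos: [0.4637, -0.0946, 0.0237]
orientation: [-0.001, 0.07, 0.998, -0.004]
wrist_force: [-5.4, -13.4, 0.7]
finger_gap: 0.0001
grip_force: 7.2
```

```bash
python3 -c "
from h import *
plan([*v2w(-28,-84),.025],1.434);print(w2v(telemetry.get_state()['tcp_pos']))"
```

```text
t 14.6 tcp [ 0.4637 -0.0946  0.0237] gap 0.0001 shift [-0.4 -2.8 -1.2] turn [-0.008 -0.001 -0.003] F [ -5.4 -13.4   0.7] q [-0.37  0.29 -0.54  0.74 -0.01 -0.23]
[[-28.35106879 -81.19644227]]
```

Jammed at the expected place, with the head at about y −67. One firmer push, then a release and a second push to see whether it gives any more.

Emit:
step_arm --moves '[[[0,1,0],[0,0,0],0],[[0,2,0],[0,0,0],0],[[0,2.5,0],[0,0,0],0],[[0,2.5,0],[0,0,0],0],[[0,2.5,0],[0,0,0],0]]'

```text
clock: 15.02
tcp_pos: [0.4637, -0.0943, 0.0238]
orientation: [-0.001, 0.071, 0.997, -0.006]
wrist_force: [-8.4, -21.9, 0.8]
finger_gap: 0.0001
grip_force: 11.4
```

Emit:
step_arm --moves '[[[0,-5,0],[0,0,0],0],[[0,-8,0],[0,0,0],0],[[0,-5,0],[0,0,0],0],[[0,-2.5,0],[0,0,0],0],[[0,-1,0],[0,0,0],0],[[0,0,0],[0,0,0],0],[[0,0,0],[0,0,0],0]]'

```text
clock: 15.6
tcp_pos: [0.4647, -0.0944, 0.024]
orientation: [-0.001, 0.07, 0.998, -0.007]
wrist_force: [-6.6, -23.5, -1.6]
finger_gap: -0.0003
grip_force: 12.3
```

Emit:
step_arm --moves '[[[0,-10,0],[0,0,0],0],[[0,-30,0],[0,0,0],0],[[0,-55,-15],[0,0,0],0],[[0,-60,-50],[0,0,0],0],[[0,-60,-90],[0,0,0],0],[[0,-50,-130],[0,0,0],0],[[0,-30,-150],[0,0,0],0],[[0,-30,-150],[0,0,0],0]]'

```text
clock: 16.27
tcp_pos: [0.464, -0.1169, 0.179]
orientation: [0.004, 0.068, 0.998, -0.0]
wrist_force: [0.6, -0.3, -0.1]
finger_gap: 0.0003
grip_force: 0.0
```

```bash
python3 -c "
from h import *
snap('wrist','w6.png')
a=cv2.imread('pics/w6.png');cv2.imwrite('pics/w6b.png',cv2.resize(a,(800,600),interpolation=cv2.INTER_CUBIC))
s=telemetry.get_state();print(s['clock'],s['tcp_pos'],s['wrist_force'])"
```

```text
16.3167 [ 0.46293325 -0.11746707  0.17635816] [ 0.33773288 -0.72625232 -0.34584803]
```

View pics/w6b.png

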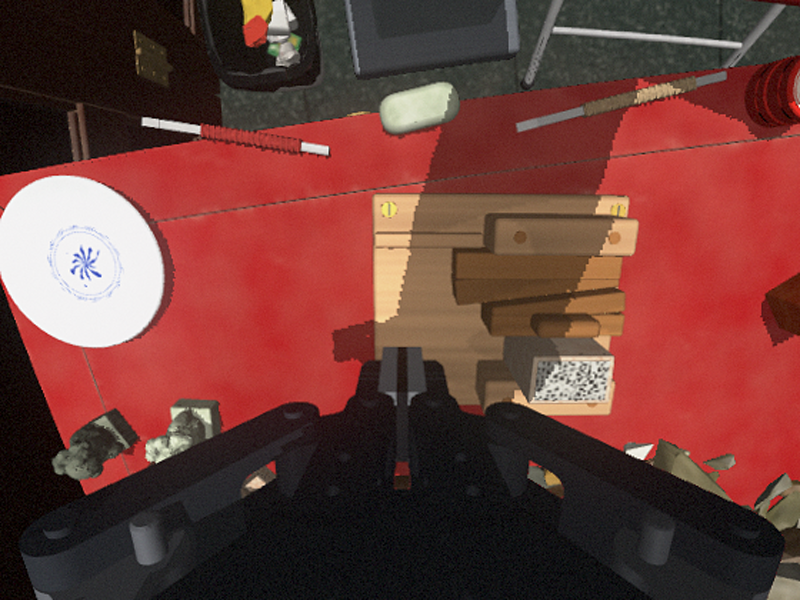

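The wedge fills the slot, from (453,275) to about (620,270). The jaw sits against the stone, which is upright and square at (572,378), and the arm is clear. Handing in.

```bash
python3 -c "
from h import *
print(env.hand_in())"
```

```text
the job is handed in; nothing more can be done
None
```

I clamped the seal stone upright, square and midway across the vice, pushed the wedge until it gave no more, and handed the job in at about 16 s; the hand-in returned no verdict.

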